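Take a wet tint panel from its carrier and hold it level

TASK

Fold the carrier's wooden carrying handle down to the front as far as it goes, then draw the blue tint panel out of its slanted channel, taking it by its two long side edges so that nothing touches the wet paint. Turn it level with the painted face up, so that the paint cannot sag, and finish while still holding it there: still, about 20 cm or more above the table and well off to one side of the carrier, not above it. Leave the handle down, the other two panels standing in their channels and the things around undisturbed.

Things in the scene. Friction and masses are not known exactly. Their poses are not given: they have to be found in the camera images.
- carrier: wet-panel carrier, does not shift: plywood base 204 x 150 mm, cheeks (to 68 mm high) along its sides, three slanted channels along y with feet at x = -71, -25, +21 mm, z = 22 mm. Origin: centre of underside; x to its back, z up. Each panel leans 30 deg back from vertical (top toward +x) on two dowels at y = +-16 mm, paint looking to the front (-x) and up. Panel tops are 126 to 131 mm high.
- handle (a joint): angle (rad) of the carrying handle about its pivots in the cheeks. 0: upright above the panels, in the gripper's way; growing = folding to the front (carrier -x), 1.5 at its stop, fully down; negative = leaning back. Stiff: it stays where it is left and needs 1 to 2 N at the grip.
- handle_grip (a point): middle of the handle's dark wooden grip, a round bar 20 mm in diameter and 156 mm long along the carrier's y; its centre line is 135 mm from the pivot axis. Two flat arms join it to the pivots outside the cheeks.
- handle_pivot (a point): middle of the handle's pivot axis (along the carrier's y), between the cheeks, 12 mm behind the carrier's origin and 52 mm above the table
- blue_center (a point): centre of the blue tint panel (dark blue band at the foot to pale blue at the top), 120 x 60 x 9 mm, 50 to 100 g. x: from foot to top; y: across (long side edges at +-30 mm); z: out of the painted face. Wet paint: the middle 88 x 44 mm, 1 mm proud; edges and back are bare. Its foot sits 16 mm deep in a channel 12 mm wide, so it must be drawn out along its own slant (x).
- ochre_center (a point): centre of the ochre tint panel, same size and axes, in another channel
- red_center (a point): centre of the red tint panel, same size and axes, in another channel
- rinse_jar: clear glass jar 66 mm wide, 88 mm high, at the left; origin at its underside
- colour_pot_1: green screw-lid pot 54 mm wide, 45 mm high, at the right; origin at its underside
- colour_pot_3: yellow screw-lid pot 50 mm wide, 40 mm high, at the right; origin at its underside
- paint_tube_2: paint tube with a green band and black cap, 126 x 36 x 30 mm, lying at the right; origin at its underside

How it is judged:
By the outcome, as a careful person would: the job done as asked, in the order asked, and still so for the second after the job is handed in, while the arm keeps its last pose, push and grip.
It also fails if it takes over 51 s, if anything falls off the work surface, if the arm or the gripper's body presses on something with over 40 N, if the wrist force passes 120 N, or if a joint passes its speed limit or range.

ROBOT

A 7-joint arm with a two-finger parallel gripper is mounted at the origin on a cart in front of the work surface, level with it; the furniture and walls round the work are solid. World frame = base frame: x ahead of the robot, y to its left, z up, the work surface at z = 0. Lengths are in m, angles in rad, forces in N, time in s.
With the tool pointing down it reaches from about 0.35 to 0.9 m from the base axis. Payload 7.2 kg.
Tool frame: the origin (TCP) lies between the finger pads; the fingertips stand 19 mm ahead of it and the grasp point (between the pads) is the TCP (tip_reach is the distance from the TCP to the fingertips, in m); z points along the fingers, y is the line along which they close (so a half turn about z gives the same grasp; the last joint's range is limited). The gripper opens to 85 mm and grips with 20 to 120 N. Pads are 22 mm wide; open, the fingers measure 114 mm over their backs; the gripper's body (76 mm by 85 mm) begins 54 mm behind the grasp point. The pads swing forward as they close: fully open they stand 13 mm farther back than shut.
Start: joints at [1.214, 0.411, -0.013, 1.596, 0.006, 1.134, -0.082], TCP at [0.178, -0.599, 0.25] pointing down, gripper open.
Joint ranges: [-2.95, 2.95], [-0.29, 1.99], [-1.47, 1.44], [0.14, 2.54], [-1.03, 4.17], [0.13, 1.85], [-2.86, 2.86]. Speed limits (rad/s): [2.39, 2.39, 3.01, 3.01, 3.14, 3.14, 3.14].

INTERFACE

Orientations are given as [roll, pitch, yaw] about the fixed x, y, z axes, in that order (R = Rz(yaw) Ry(pitch) Rx(roll)).
In Python, from bench import get_obs, snapshot, get_calibration, sign_off, tip_reach gives the robot as it stands. The module is installed in compiled form; this text tells all that it offers.
- The arm moves only by the shell command python3 -m crank 'ROWS' [OPENING] [FORCE]. ROWS is JSON, a list of rows, each an object with "linear": the shift along the tool's x, y, z in m, a list of three; "turn": the turn about the tool's z in rad. In form: [{"linear": [dx, dy, dz], "turn": turn}, ...]. A call has 1 to 8 rows; each row is the pose to reach, as a shift and turn from the pose commanded when the call began, along the tool's axes at that moment; what a row does not reach only later rows make up. A row lasts 1/10 s, in which the tool goes at most 50 mm and 8.59 degrees, less where a joint would pass 70% of its speed; a pose out of reach is approached as far as the arm can. A call with a gripper value outside its range is refused whole. OPENING is the opening, from 0 (shut) to 1 (fully open), set as the call begins (- or left out, the last holds). The fingers move at their own pace and stop on an object; FORCE is the grip in N (left out, the last holds). Time passes only in rows, so rows that repeat a pose let the fingers close. It gives the time, the measured TCP pose, the force, the opening and the grip force at its end, in the units of the state.
- get_obs(): the state, without advancing time (a new reading comes with each control period).
- snapshot(name): name is "side" or "top"; returns (picture, depth): 400x640x3 uint8, red, green, blue; 400x640 float32, m along the optical axis (not along the pixel's ray), 0 where there is no reading.
- get_calibration(name): a dict with "intrinsics" (3x3 intrinsics, pixels), "k1" (the pictures are not rectified: a ray, as slopes to the right and down, at radius r is drawn at 1 + k1 r^2 times it, then the intrinsics apply), "pose" (4x4, takes a point from camera to world coordinates). Camera axes: x right, y down, z forward; pixel columns grow to the right and rows downward; lengths in m; the calibration is good to about 2 mm. A picture is of the moment at which its call begins. get_calibration takes no time and is no camera call.
- sign_off(): hands the job in; it is judged then, once.
The state is a dict: "time": time; "joint_positions": joint angles; "joint_vel": joint speeds; "joint_efforts": joint torques, N m; "eef_pos": TCP position; "tool_rot": TCP orientation; "wrist_force": force on the tool from outside, world axes, zero at the start; "ft_torque": the same for the moment, N m; "width": finger opening in m; "gripper_force": force on a finger pad.
Only numpy, scipy, OpenCV 4.12 (cv2) and the standard library are available. Lean on these libraries where they do the work, as an engineer would, in place of code of your own. Each camera call takes 0.05 s, during which the arm holds its last target. There are 200 camera calls.

## Working session

There is one attempt and no reset: what is moved stays moved. The work goes in short steps, Python scripts to look and compute and a shell command to move; the robot and the scene stay as the last step left them, time stands still between calls to the robot, and variables do not carry over. Pictures are saved under pics/ and viewed, at most 14 in all, crops included, and the job is handed in when it is done.

```bash
mkdir -p pics; cat > h.py <<'E'
import numpy as np, cv2
from bench import *
from scipy.spatial.transform import Rotation as R
def ray(name,u,v):
    c=get_calibration(name);K=np.array(c['intrinsics']);P=np.array(c['pose']);k=c['k1']
    d=np.array([(u-K[0,2])/K[0,0],(v-K[1,2])/K[1,1]]);s=d.copy()
    for _ in range(20): s=d/(1+k*(s@s))
    return P[:3,3],P[:3,:3]@np.array([s[0],s[1],1.])
def onz(name,u,v,z):
    o,d=ray(name,u,v);return o+d*(z-o[2])/d[2]
def dep(name,u,v,D):
    o,d=ray(name,u,v);return o+d*D[int(v),int(u)]
E
python3 - <<'E'
from h import *
o=get_obs();print(o)
for n in('side','top'):
    p,d=snapshot(n);cv2.imwrite(f'pics/{n}0.png',p[:,:,::-1]);np.savez(f'{n}0.npz',p=p,d=d);print(n,get_calibration(n),(d>0).mean())
print(tip_reach)
E
```

```text
{'time': 0.0, 'joint_positions': array([ 1.21376467,  0.41190386, -0.0127533 ,  1.5970804 ,  0.00562147,
        1.13429551, -0.08219079]), 'joint_vel': array([-1.60931594e-03,  9.64541627e-04, -2.68555868e-04, -1.16494903e-03,
       -3.32574762e-05,  1.64915244e-03, -8.82878805e-04]), 'joint_efforts': array([ 3.24932826e-04, -6.00620985e+01,  6.81962762e-01, -2.99414134e+01,
        1.37106213e-02,  1.03272346e-02,  3.04176933e-05]), 'eef_pos': array([ 0.17786032, -0.59865381,  0.24943548]), 'tool_rot': array([-3.13994580e+00,  1.20327450e-04,  2.88912723e-01]), 'wrist_force': array([-0.47849245, -0.75953294, -0.67729272]), 'ft_torque': array([-0.00471803, -0.0170602 , -0.02287013]), 'gripper_force': 0.0, 'width': 0.08535903292713663}
side {'intrinsics': array([[512.95012813,   0.        , 319.0109257 ],
       [  0.        , 512.95012813, 204.97637021],
       [  0.        ,   0.        ,   1.        ]]), 'k1': 0.04240343596967174, 'pose': array([[ 0.98543164, -0.11653837,  0.12386805,  0.35915496],
       [-0.16933116, -0.60439867,  0.77847878, -1.24563917],
       [-0.01585696, -0.78811234, -0.61532715,  1.09880392],
       [ 0.        ,  0.        ,  0.        ,  1.        ]])} 0.9960390625
top {'intrinsics': array([[386.88782569,   0.        , 320.61101883],
       [  0.        , 386.88782569, 197.49047776],
       [  0.        ,   0.        ,   1.        ]]), 'k1': -0.01893461848810193, 'pose': array([[-0.00879789, -0.98013938,  0.19811459,  0.34835509],
       [-0.99989177,  0.01095917,  0.00981543, -0.02834599],
       [-0.01179166, -0.19800679, -0.98012972,  1.17799483],
       [ 0.        ,  0.        ,  0.        ,  1.        ]])} 0.99612890625
0.019
```

View pics/side0.png

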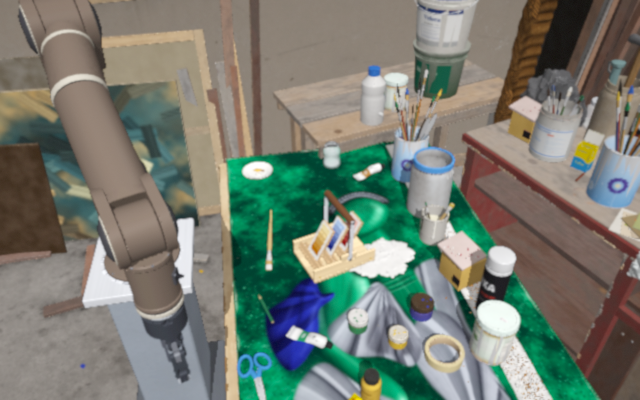

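View pics/top0.png

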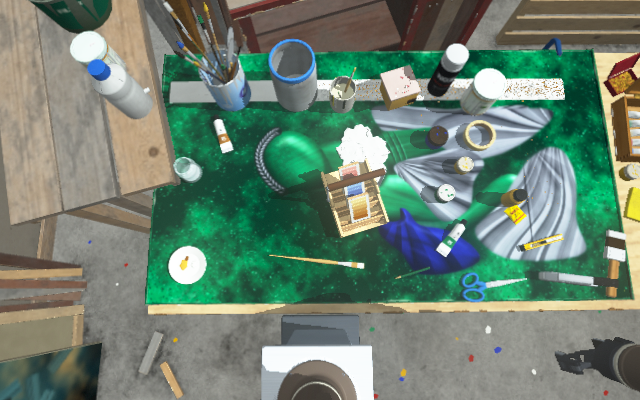

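The side view shows the carrier at about (333,245). In the top view it is at about (355,200), with the handle across it at (355,180). I'll enlarge both.

```bash
python3 - <<'E'
from h import *
s=np.load('side0.npz');t=np.load('top0.npz')
a=cv2.resize(s['p'][180:290,275:395,::-1],None,fx=5,fy=5,interpolation=cv2.INTER_CUBIC)
b=cv2.resize(t['p'][140:250,300:410,::-1],None,fx=5,fy=5,interpolation=cv2.INTER_CUBIC)
cv2.imwrite('pics/s1.png',a);cv2.imwrite('pics/t1.png',b)
for n,q,pts in(('top',t,[(340,240),(388,225),(355,180),(362,208),(357,195)]),('side',s,[(336,210),(320,240),(335,238)])):
    for u,v in pts: print(n,u,v,dep(n,u,v,q['d']).round(3))
E
```

```text
top 340 240 [ 0.454 -0.074 -0.002]
top 388 225 [ 0.498 -0.222 -0.001]
top 355 180 [ 0.593 -0.109  0.194]
top 362 208 [ 0.537 -0.135  0.088]
top 357 195 [ 0.567 -0.119  0.126]
side 336 210 [0.631 0.098 0.007]
side 320 240 [ 0.537 -0.131  0.087]
side 335 238 [ 0.583 -0.128  0.084]
```

View pics/s1.png

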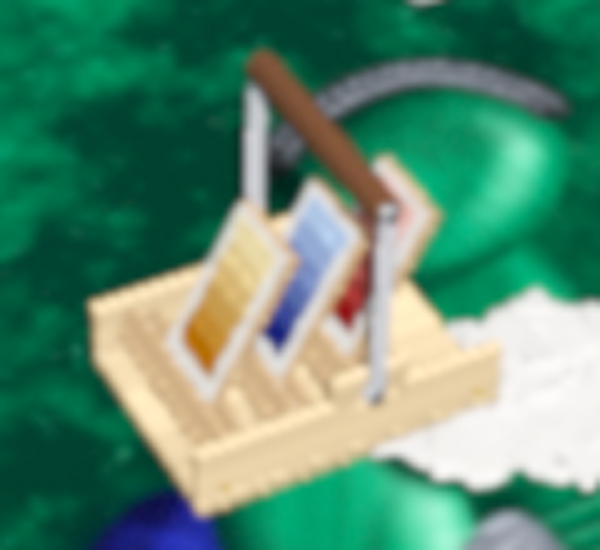

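View pics/t1.png

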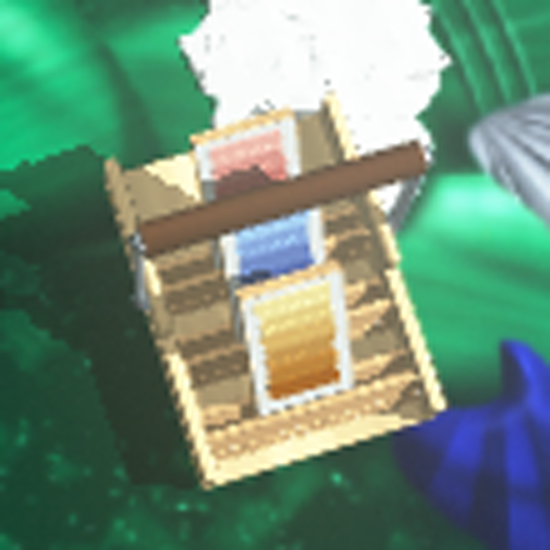

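Front to back the panels are ochre, blue and red, and the carrier is yawed about +16°. Next I'll measure the carrier pose from the grip bar, cheeks and panels.

```bash
cat >> h.py <<'E'
def cloud(n,p,d,box=((.40,.72),(-.28,.02))):
    c=get_calibration(n);K=np.array(c['intrinsics']);P=np.array(c['pose'])
    v,u=np.mgrid[0:400,0:640];uv=np.stack([u,v],-1).reshape(-1,1,2).astype(float)
    s=cv2.undistortPoints(uv,K,np.array([c['k1'],0,0,0,0.]))[:,0]
    X=np.c_[s,np.ones(len(s))]*d.reshape(-1,1)@P[:3,:3].T+P[:3,3]
    m=(d.ravel()>0)&(X[:,0]>box[0][0])&(X[:,0]<box[0][1])&(X[:,1]>box[1][0])&(X[:,1]<box[1][1])
    hsv=cv2.cvtColor(p,cv2.COLOR_RGB2HSV).reshape(-1,3)
    return X[m],hsv[m].astype(int)
E
python3 - <<'E'
from h import *
for n in('top','side'):
    f=np.load(n+'0.npz');X,H=cloud(n,f['p'],f['d']);h,s,v=H.T
    print(n)
    g=X[(X[:,2]>.165)]
    c=g.mean(0);U=np.linalg.svd(g-c)[2][0];U*=np.sign(U[1]);t=(g-c)@U
    mid=c+U*(t.max()+t.min())/2
    print('grip n',len(g),'mid',mid.round(4),'len',np.ptp(t).round(3),'dir',U.round(3),'yaw',np.degrees(np.arctan2(-U[0],U[1])).round(2),'zmax',g[:,2].max().round(4))
    for nm,m in(('blue',(h>100)&(h<130)&(s>60)&(X[:,2]>.03)),('ochre',(h>12)&(h<28)&(s>110)&(X[:,2]>.045)),('red',((h<6)|(h>172))&(s>60)&(X[:,2]>.03)&(X[:,2]<.15))):
        q=X[m]
        if len(q)<10: print(nm,len(q));continue
        c=np.median(q,0);q=q[np.linalg.norm(q-c,axis=1)<.06];c=q.mean(0);N=np.linalg.svd(q-c)[2][2];N*=np.sign(N[2])
        print(nm,len(q),c.round(4),'N',N.round(3),'z',np.percentile(q[:,2],[2,98]).round(3))
    wood=X[(X[:,2]>.06)&(X[:,2]<.074)&(h>10)&(h<28)&(s<140)]
    if len(wood)>20:
        r=cv2.minAreaRect((wood[:,:2]*1000).astype(np.float32));print('cheeks',r)
    low=X[(X[:,2]>.012)&(X[:,2]<.074)&(h>8)&(h<28)]
    r=cv2.minAreaRect((low[:,:2]*1000).astype(np.float32));print('base',r)
E
```

```text
top
grip n 450 mid [ 0.5952 -0.1124  0.1941] len 0.167 dir [-0.287  0.958 -0.007] yaw 16.65 zmax 0.2003
blue 149 [ 0.5888 -0.114   0.1009] N [-0.826 -0.246  0.508] z [0.081 0.119]
ochre 176 [ 0.5296 -0.1299  0.075 ] N [-0.833 -0.248  0.495] z [0.049 0.1  ]
red 42 [ 0.6369 -0.1055  0.1055] N [-0.873 -0.265  0.409] z [0.09  0.114]
cheeks ((566.663330078125, -121.3250732421875), (90.3722152709961, 150.4805450439453), 17.71622657775879)
base ((548.9488525390625, -71.25782775878906), (233.42970275878906, 256.38250732421875), 17.34516143798828)
side
grip n 322 mid [ 0.5953 -0.1136  0.1935] len 0.169 dir [-0.295  0.955  0.017] yaw 17.16 zmax 0.2029
blue 123 [ 0.5837 -0.1216  0.0881] N [-0.866 -0.153  0.475] z [0.053 0.116]
ochre 127 [ 0.5298 -0.1306  0.0736] N [-0.852 -0.193  0.487] z [0.051 0.096]
red 53 [ 0.6187 -0.1169  0.0698] N [-0.871 -0.157  0.466] z [0.05  0.103]
cheeks ((567.9522094726562, -130.0187225341797), (98.86528778076172, 157.96182250976562), 19.00918197631836)
base ((580.6217651367188, -121.44806671142578), (206.37391662597656, 166.94187927246094), 18.04775619506836)
```

The yaw is about 0.293 rad, so the tool is already aligned, and the carrier origin is about (0.575,-0.117). I'll close the fingers and travel to a point behind the grip.

```bash
python3 -m crank '[{"linear":[0.017,-0.010,0],"turn":0},{"linear":[0.051,-0.031,0],"turn":0},{"linear":[0.086,-0.052,0],"turn":0},{"linear":[0.120,-0.072,0],"turn":0},{"linear":[0.154,-0.093,0],"turn":0},{"linear":[0.188,-0.114,0],"turn":0},{"linear":[0.223,-0.134,0],"turn":0},{"linear":[0.257,-0.155,0],"turn":0}]' 0 20; python3 -m crank '[{"linear":[0.034,-0.021,0],"turn":0},{"linear":[0.068,-0.041,0],"turn":0},{"linear":[0.103,-0.062,0],"turn":0},{"linear":[0.137,-0.083,0],"turn":0},{"linear":[0.171,-0.103,0],"turn":0},{"linear":[0.206,-0.124,0],"turn":0},{"linear":[0.240,-0.145,0],"turn":0},{"linear":[0.274,-0.165,0],"turn":0}]'
```

```text
time: 0.9
eef_pos: [0.381, -0.3759, 0.2501]
tool_rot: [-3.141, 0.0, 0.289]
wrist_force: [0.9, 0.7, 0.5]
width: 0.0001
gripper_force: 0.0
time: 1.7
eef_pos: [0.5966, -0.1397, 0.2499]
tool_rot: [-3.141, 0.001, 0.289]
wrist_force: [0.1, -0.7, 0.0]
width: 0.0002
gripper_force: 0.0
```

```bash
python3 -m crank '[{"linear":[0.022,-0.013,0],"turn":0},{"linear":[0.044,-0.027,0],"turn":0},{"linear":[0.044,-0.027,0.02],"turn":0},{"linear":[0.044,-0.027,0.04],"turn":0},{"linear":[0.044,-0.027,0.058],"turn":0},{"linear":[0.044,-0.027,0.063],"turn":0},{"linear":[0.044,-0.027,0.063],"turn":0}]'; python3 -c "
from h import *
p,d=snapshot('top');q,e=snapshot('side')
cv2.imwrite('pics/c2.png',np.hstack([cv2.resize(p[110:250,280:420,::-1],(400,400)),cv2.resize(q[130:290,255:415,::-1],(400,400))]))"
```

```text
time: 2.4
eef_pos: [0.6298, -0.1027, 0.1864]
tool_rot: [-3.141, 0.002, 0.289]
wrist_force: [-0.7, -0.2, 1.0]
width: -0.0001
gripper_force: 0.0
```

View pics/c2.png

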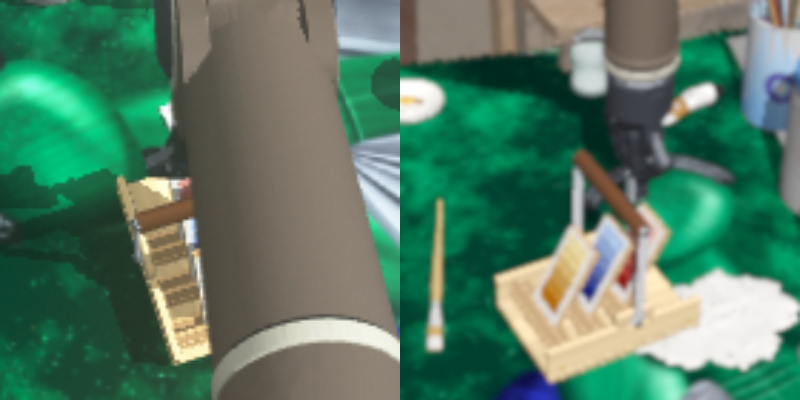

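The side view shows the closed fingers behind the grip bar at about (635,185). I'll push the bar forward along its arc.

```bash
python3 -m crank '[{"linear":[-0.012,0,0],"turn":0},{"linear":[-0.024,0,0],"turn":0},{"linear":[-0.044,0,0],"turn":0},{"linear":[-0.064,0,0.001],"turn":0},{"linear":[-0.082,0,0.009],"turn":0},{"linear":[-0.100,0,0.019],"turn":0},{"linear":[-0.115,0,0.032],"turn":0},{"linear":[-0.130,0,0.046],"turn":0}]';python3 -m crank '[{"linear":[-0.007,0,0.011],"turn":0},{"linear":[-0.014,0,0.023],"turn":0},{"linear":[-0.02,0,0.035],"turn":0},{"linear":[-0.02,0,0.035],"turn":0}]'; python3 -c "
from h import *
p,d=snapshot('top');q,e=snapshot('side')
cv2.imwrite('pics/c3.png',np.hstack([cv2.resize(p[110:250,280:420,::-1],(400,400)),cv2.resize(q[130:290,255:415,::-1],(400,400))]))"
```

```text
time: 3.3
eef_pos: [0.5061, -0.1402, 0.1421]
tool_rot: [3.14, -0.005, 0.288]
wrist_force: [16.0, 3.1, -11.8]
width: 0.0
gripper_force: 8.3
time: 3.7
eef_pos: [0.4885, -0.1455, 0.1067]
tool_rot: [3.14, -0.007, 0.289]
wrist_force: [9.1, 1.7, -4.4]
width: -0.0001
gripper_force: 4.5
```

View pics/c3.png

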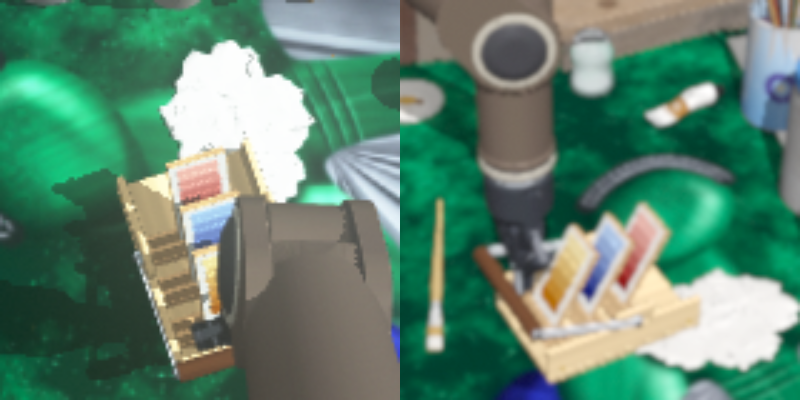

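The handle is most of the way down, with the bar at about (505,295) in the side view. I'll lift over it and press it down onto its stop from above.

```bash
python3 -m crank '[{"linear":[0.006,0,0],"turn":0},{"linear":[0.006,0,-0.02],"turn":0},{"linear":[0.0,0,-0.045],"turn":0},{"linear":[-0.028,0,-0.045],"turn":0},{"linear":[-0.030,0,-0.035],"turn":0},{"linear":[-0.030,0,-0.02],"turn":0},{"linear":[-0.030,0,-0.005],"turn":0},{"linear":[-0.03,0,0.008],"turn":0}]';python3 -m crank '[{"linear":[0,0,0.004],"turn":0},{"linear":[0,0,0.008],"turn":0},{"linear":[0,0,0.010],"turn":0},{"linear":[0,0,0.010],"turn":0}]'
```

```text
time: 4.6
eef_pos: [0.4569, -0.1543, 0.0975]
tool_rot: [-3.142, 0.001, 0.288]
wrist_force: [-0.8, 1.0, 1.2]
width: -0.0002
gripper_force: 0.3
time: 5.0
eef_pos: [0.4577, -0.154, 0.09]
tool_rot: [3.141, 0.001, 0.289]
wrist_force: [-8.0, 1.8, 20.9]
width: -0.0003
gripper_force: 10.6
```

The force rose to 21 N at tip height 71 mm, which matches the stop. I'll retreat to the side, open the gripper and look.

```bash
python3 -m crank '[{"linear":[0,0,-0.02],"turn":0},{"linear":[0,0,-0.06],"turn":0},{"linear":[0,0.02,-0.1],"turn":0},{"linear":[0,0.06,-0.13],"turn":0},{"linear":[0,0.10,-0.14],"turn":0},{"linear":[0,0.14,-0.14],"turn":0},{"linear":[0,0.18,-0.14],"turn":0},{"linear":[0,0.2,-0.14],"turn":0}]' 1
python3 - <<'E'
from h import *
O=np.array([.5747,-.1166]);ex=np.array([np.cos(.293),np.sin(.293)]);ey=np.array([-ex[1],ex[0]])
ims=[]
for n in('top','side'):
    p,d=snapshot(n);np.savez(n+'4.npz',p=p,d=d);X,H=cloud(n,p,d);h,s,v=H.T
    C=np.c_[(X[:,:2]-O)@ex,(X[:,:2]-O)@ey,X[:,2]]*1000
    print(n)
    g=C[(C[:,0]<-106)&(C[:,2]>45)];print('grip',len(g),g.mean(0).round(1),g.min(0).round(1),g.max(0).round(1))
    ims.append(cv2.resize(p[110:250,280:420,::-1] if n=='top' else p[130:290,255:415,::-1],(400,400)))
    # panel by distance to plane of its front face; foot f
    for nm,f in(('ochre',-71),('blue',-25),('red',21)):
        w=C-np.array([f,0,22]);al=w[:,0]*.5+w[:,2]*.866;nn=-w[:,0]*.866+w[:,2]*.5
        m=(abs(nn-5)<7)&(al>50)&(al<124)&(abs(C[:,1])<42)
        print(nm,m.sum(),'n',np.median(nn[m]).round(1),'y',np.percentile(C[m,1],[1,3,50,97,99]).round(1),'al',np.percentile(al[m],[2,98]).round(1),'zmax',C[m,2].max().round(1))
    k=(C[:,2]>60)&(C[:,2]<76)&(abs(C[:,1])>50)&(C[:,0]>-100);q=C[k]
    print('cheeks y',[np.percentile(q[q[:,1]*sg>0,1],[5,50,95]).round(1) for sg in(1,-1)], q[:,0].min().round(1),q[:,0].max().round(1))
cv2.imwrite('pics/c4.png',np.hstack(ims))
E
```

```text
time: 5.8
eef_pos: [0.5149, -0.3496, 0.2286]
tool_rot: [3.14, -0.0, 0.286]
wrist_force: [-0.9, -0.3, -0.4]
width: 0.0853
gripper_force: 0.0
top
grip 1559 [-166.5  -77.4  490.5] [-214.  -136.8   56.5] [-106.6   82.2  674.7]
ochre 373 n 5.1 y [-28.8 -27.3   1.7  29.3  30.1] al [ 51.4 123.2] zmax 132.5
blue 323 n 5.1 y [-30.9 -29.5   0.2  28.   28.8] al [ 62.8 123.2] zmax 132.5
red 322 n 4.9 y [-31.  -30.   -0.5  26.8  27.4] al [ 64.2 123.3] zmax 132.3
cheeks y [array([65.1, 70.8, 79.2]), array([-81.5, -73. , -67. ])] -99.9 41.7
side
grip 349 [-120.6  -13.5   72.8] [-211.4 -108.3   52.4] [-106.5   78.   673.9]
ochre 22 n 4.8 y [-33.4 -33.1 -27.9 -20.1 -18.1] al [51.4 69.9] zmax 86.5
blue 117 n 4.2 y [-35.7 -34.8 -23.8  -5.4  -4.9] al [ 76.2 123.2] zmax 132.4
red 287 n 4.5 y [-37.1 -35.3 -14.1  21.6  24.4] al [ 52.4 122.7] zmax 133.1
cheeks y [array([71. , 74.6, 79.5]), array([-87.1, -79.6, -70.9])] -99.9 40.6
```

View pics/c4.png

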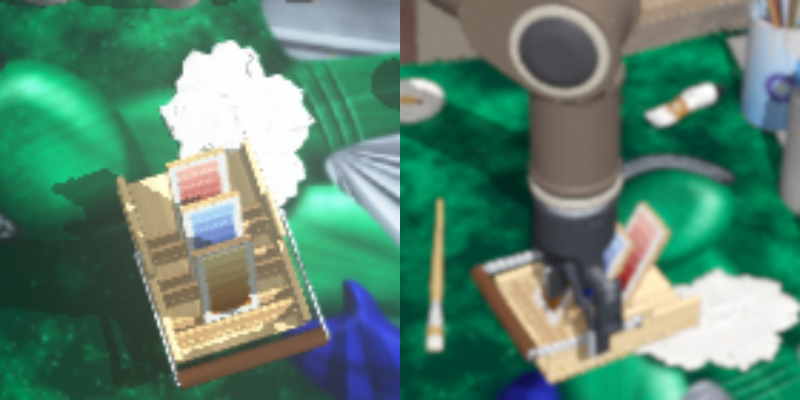

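The top view shows the handle bar lying in front of the carrier (panel row about 345–385), with all three panels standing. The blue panel fits its slant plane with y about -1 mm. I'll move above it and descend.

```bash
python3 -m crank '[{"linear":[0.028,-0.041,0],"turn":0},{"linear":[0.056,-0.082,0],"turn":0},{"linear":[0.084,-0.123,0],"turn":0},{"linear":[0.112,-0.164,0],"turn":0},{"linear":[0.130,-0.190,0],"turn":0},{"linear":[0.141,-0.205,0],"turn":0},{"linear":[0.141,-0.205,0.02],"turn":0},{"linear":[0.141,-0.205,0.04],"turn":0}]'; python3 -m crank '[{"linear":[0,0,0],"turn":0},{"linear":[0,0,0],"turn":0}]'; python3 -c "
from h import *
q,e=snapshot('side');cv2.imwrite('pics/c5.png',cv2.resize(q[150:270,275:395,::-1],(500,500),interpolation=cv2.INTER_CUBIC))"
```

```text
time: 6.7
eef_pos: [0.592, -0.1065, 0.1888]
tool_rot: [3.141, -0.002, 0.292]
wrist_force: [-0.6, -0.7, 0.2]
width: 0.0854
gripper_force: 0.0
time: 6.9
eef_pos: [0.5913, -0.1083, 0.1887]
tool_rot: [-3.141, 0.0, 0.29]
wrist_force: [0.9, -0.7, 0.4]
width: 0.0853
gripper_force: 0.0
```

View pics/c5.png

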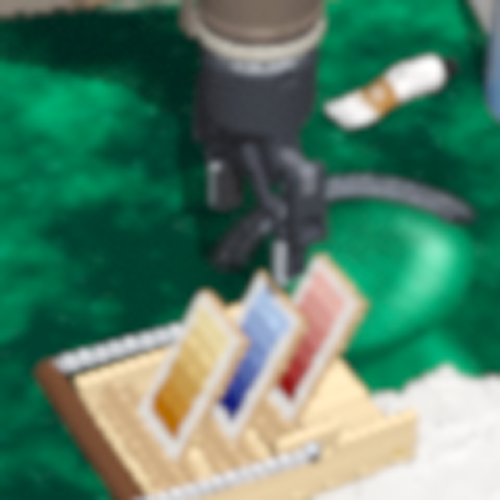

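The fingers straddle the blue panel's line, with tips at about (215,200) and (290,270). I'll correct y by 4 mm and descend.

```bash
python3 -m crank '[{"linear":[-0.001,0.004,0.01],"turn":0},{"linear":[-0.001,0.004,0.03],"turn":0},{"linear":[-0.001,0.004,0.05],"turn":0},{"linear":[-0.001,0.004,0.065],"turn":0},{"linear":[-0.001,0.004,0.08],"turn":0},{"linear":[-0.001,0.004,0.092],"turn":0},{"linear":[-0.001,0.004,0.099],"turn":0},{"linear":[-0.001,0.004,0.099],"turn":0}]'; python3 -m crank '[{"linear":[0,0,0],"turn":0}]'
```

```text
time: 7.75
eef_pos: [0.5913, -0.1131, 0.0883]
tool_rot: [-3.141, 0.001, 0.289]
wrist_force: [1.0, -0.0, 1.0]
width: 0.0855
gripper_force: 0.0
time: 7.85
eef_pos: [0.5921, -0.1131, 0.0896]
tool_rot: [3.141, -0.001, 0.289]
wrist_force: [-0.5, -0.4, -0.3]
width: 0.0853
gripper_force: 0.0
```

Nothing touched on the way down. I'll close to about 60 mm with a 35 N grip.

```bash
python3 -m crank '[{"linear":[0,0,0],"turn":0},{"linear":[0,0,0],"turn":0},{"linear":[0,0,0],"turn":0},{"linear":[0,0,0],"turn":0},{"linear":[0,0,0],"turn":0},{"linear":[0,0,0],"turn":0}]' 0.3 35
```

```text
time: 8.45
eef_pos: [0.5922, -0.1132, 0.0901]
tool_rot: [3.141, -0.001, 0.289]
wrist_force: [-1.6, 0.4, 6.1]
width: 0.0596
gripper_force: 37.5
```

It's held at 59.6 mm. I'll draw it out along the slant (0.5 forward, 0.866 up).

```bash
python3 -m crank '[{"linear":[0.0025,0,-0.0043],"turn":0},{"linear":[0.0075,0,-0.013],"turn":0},{"linear":[0.0125,0,-0.0217],"turn":0},{"linear":[0.0175,0,-0.0303],"turn":0},{"linear":[0.025,0,-0.0433],"turn":0},{"linear":[0.035,0,-0.0606],"turn":0},{"linear":[0.045,0,-0.0779],"turn":0},{"linear":[0.055,0,-0.0953],"turn":0}]';python3 -m crank '[{"linear":[0.01,0,-0.0173],"turn":0},{"linear":[0.02,0,-0.0346],"turn":0},{"linear":[0.02,0,-0.06],"turn":0},{"linear":[0.02,0,-0.085],"turn":0},{"linear":[0.02,0,-0.1],"turn":0},{"linear":[0.02,0,-0.1],"turn":0},{"linear":[0.02,0,-0.1],"turn":0}]'; python3 -c "
from h import *
q,e=snapshot('side');cv2.imwrite('pics/c6.png',cv2.resize(q[110:270,255:415,::-1],(560,560),interpolation=cv2.INTER_CUBIC))"
```

```text
time: 9.25
eef_pos: [0.6453, -0.0972, 0.186]
tool_rot: [3.141, -0.001, 0.289]
wrist_force: [0.2, -0.2, -1.5]
width: 0.0594
gripper_force: 37.7
time: 9.95
eef_pos: [0.6634, -0.0917, 0.2841]
tool_rot: [-3.142, 0.0, 0.289]
wrist_force: [0.3, -0.1, -1.7]
width: 0.0593
gripper_force: 37.7
```

View pics/c6.png

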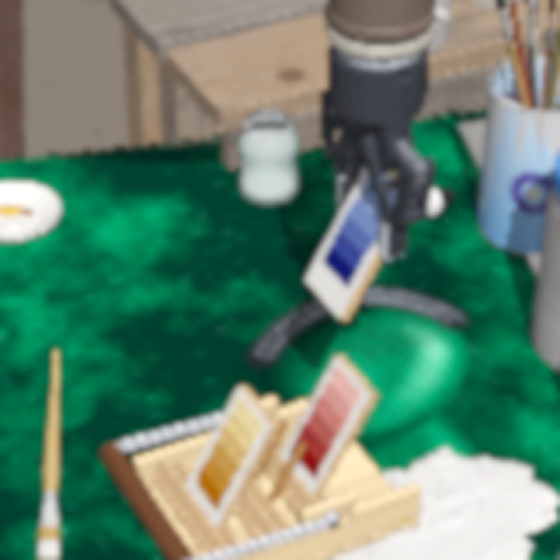

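The blue panel is out, still slanted and hanging foot-down at about (345,270). The tool only yaws, so the panel has to be levelled by pivoting it in the grip. I plan to press its bare back on a cheek's top edge, with the gripper outside the carrier. First I'll measure the cheek profile, the in-hand angle and the joints.

```bash
python3 - <<'E'
from h import *
O=np.array([.5747,-.1166]);ex=np.array([np.cos(.293),np.sin(.293)]);ey=np.array([-ex[1],ex[0]])
f=np.load('top4.npz');X,H=cloud('top',f['p'],f['d'])
C=np.c_[(X[:,:2]-O)@ex,(X[:,:2]-O)@ey,X[:,2]]*1000;C=C[C[:,2]<150]
for lo,hi in((60,66),(66,72),(72,78),(78,84)):
    print('y',lo,[(x,np.percentile(q[:,2],[50,95]).round().tolist()) for x in range(-140,110,20) if len(q:=C[(C[:,0]>x)&(C[:,0]<x+20)&(C[:,1]>lo)&(C[:,1]<hi)])>3])
o=get_obs();print(o['joint_positions'].round(2),o['eef_pos'])
p,d=snapshot('side');X,H=cloud('side',p,d,((.5,.8),(-.25,.1)));h,s,v=H.T
T=R.from_euler('xyz',o['tool_rot']).as_matrix()
L=(X-o['eef_pos'])@T*1000
m=(h>100)&(h<130)&(s>110)&(v>90)&(abs(L[:,1])<30)&(abs(L[:,0])<100)&(abs(L[:,2])<120);q=L[m]
c=q.mean(0);N=np.linalg.svd(q-c)[2][2];print('paint in tool',len(q),c.round(1),N.round(3),np.percentile(q,[3,97],axis=0).round(1))
E
```

```text
y 60 [(-140, [0.0, 71.0]), (-120, [70.0, 73.0]), (-100, [20.0, 49.0]), (-80, [42.0, 51.0]), (-60, [43.0, 48.0]), (-40, [44.0, 48.0]), (-20, [40.0, 58.0]), (0, [65.0, 67.0]), (20, [65.0, 68.0]), (40, [48.0, 62.0]), (60, [47.0, 52.0]), (80, [45.0, 48.0])]
y 66 [(-140, [1.0, 72.0]), (-120, [69.0, 73.0]), (-100, [45.0, 52.0]), (-80, [48.0, 51.0]), (-60, [51.0, 53.0]), (-40, [49.0, 50.0]), (-20, [51.0, 69.0]), (0, [67.0, 70.0]), (20, [67.0, 70.0]), (40, [49.0, 61.0]), (60, [48.0, 53.0]), (80, [50.0, 53.0]), (100, [47.0, 52.0])]
y 72 [(-140, [0.0, 69.0]), (-120, [66.0, 72.0]), (-100, [42.0, 63.0]), (-80, [40.0, 64.0]), (-60, [40.0, 60.0]), (-40, [28.0, 61.0]), (-20, [46.0, 62.0]), (0, [56.0, 63.0]), (20, [39.0, 67.0]), (40, [6.0, 47.0]), (60, [7.0, 50.0]), (80, [4.0, 48.0]), (100, [-1.0, 4.0])]
y 78 [(-140, [-0.0, 22.0]), (-120, [1.0, 67.0]), (-100, [1.0, 66.0]), (-80, [-0.0, 66.0]), (-60, [1.0, 63.0]), (-40, [-0.0, 60.0]), (-20, [0.0, 57.0]), (0, [2.0, 57.0]), (20, [-1.0, 26.0]), (40, [1.0, 5.0]), (60, [0.0, 2.0]), (80, [-1.0, 2.0]), (100, [-1.0, 2.0])]
[ 0.24  0.48 -0.27  1.42  0.13  1.26 -1.32] [ 0.66306039 -0.09178172  0.28329236]
paint in tool 106 [-21.4   0.3  21.3] [-0.866 -0.05  -0.497] [[-30.7 -14.8   4.7]
 [-10.9  14.8  38.1]]
```

The panel crosses the tool axis 4.8 mm behind the TCP, 84 mm from its foot, at 60° to level. The left cheek has a 68 mm hump at x_c -10 to 40, so I'll use its top. I'll move to the left side and yaw +90° so the foot points inward over the cheek.

```bash
python3 -m crank '[{"linear":[-0.01,-0.012,0],"turn":-0.1},{"linear":[-0.02,-0.024,0],"turn":-0.24},{"linear":[-0.03,-0.036,0],"turn":-0.38},{"linear":[-0.04,-0.048,0],"turn":-0.52},{"linear":[-0.05,-0.06,0],"turn":-0.66},{"linear":[-0.06,-0.072,0],"turn":-0.80},{"linear":[-0.07,-0.085,0],"turn":-0.94},{"linear":[-0.077,-0.097,0],"turn":-1.08}]' ; python3 -m crank '[{"linear":[0,0,0],"turn":-0.14},{"linear":[0,0,0],"turn":-0.28},{"linear":[0,0,0],"turn":-0.42},{"linear":[0,0,0],"turn":-0.495},{"linear":[0,0,0],"turn":-0.495},{"linear":[0,0,0],"turn":-0.495}]'; python3 -c "
from h import *
print(get_obs()['joint_positions'].round(2))"
```

```text
time: 10.85
eef_pos: [0.5609, -0.0205, 0.2834]
tool_rot: [-3.139, 0.0, 1.375]
wrist_force: [0.7, 0.4, -0.6]
width: 0.0593
gripper_force: 37.7
time: 11.45
eef_pos: [0.5618, -0.0209, 0.2838]
tool_rot: [-3.14, -0.001, 1.861]
wrist_force: [0.2, 0.1, -0.8]
width: 0.0593
gripper_force: 37.8
[ 0.43  0.34 -0.62  1.67  0.21  1.19  0.05]
```

```bash
python3 -m crank '[{"linear":[0,0,0.03],"turn":0},{"linear":[0,0,0.06],"turn":0},{"linear":[0,0,0.09],"turn":0},{"linear":[0,0,0.115],"turn":0},{"linear":[0,0,0.135],"turn":0},{"linear":[0,0,0.148],"turn":0},{"linear":[0,0,0.154],"turn":0},{"linear":[0,0,0.154],"turn":0}]' - 25;  python3 -c "
from h import *
p,d=snapshot('top');q,e=snapshot('side')
cv2.imwrite('pics/c7.png',np.hstack([cv2.resize(p[110:250,280:420,::-1],(400,400)),cv2.resize(q[150:270,275:395,::-1],(400,400))]))"
```

```text
time: 12.25
eef_pos: [0.562, -0.0207, 0.1302]
tool_rot: [-3.141, -0.0, 1.863]
wrist_force: [-0.2, 0.1, -1.1]
width: 0.0597
gripper_force: 37.8
```

View pics/c7.png

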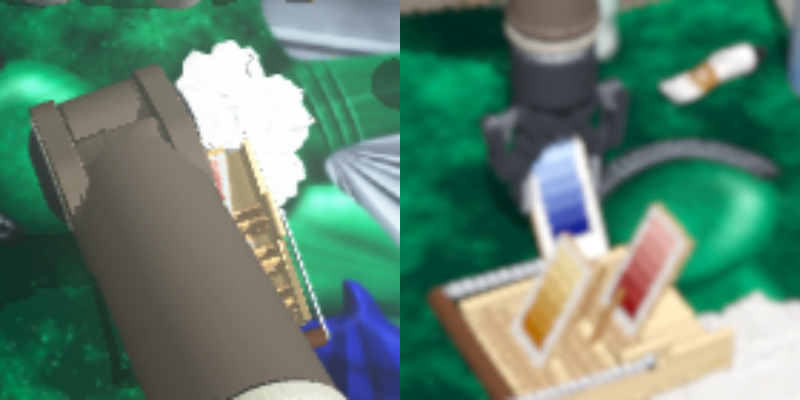

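The blue panel's foot hangs over the left cheek, at about (570,255) in the right half. I'll start pivoting it slowly and check the force.

```bash
python3 -m crank '[{"linear":[0,0,0.004],"turn":0},{"linear":[0,0,0.008],"turn":0},{"linear":[0.003,0,0.011],"turn":0},{"linear":[0.006,0,0.014],"turn":0},{"linear":[0.009,0,0.017],"turn":0},{"linear":[0.012,0,0.020],"turn":0},{"linear":[0.012,0,0.020],"turn":0}]'
python3 - <<'E'
s='''
def panel():
    o=get_obs();p,d=snapshot('side');X,H=cloud('side',p,d,((.3,.8),(-.3,.4)));h,s,v=H.T
    T=R.from_euler('xyz',o['tool_rot']).as_matrix();L=(X-o['eef_pos'])@T*1000
    m=(h>100)&(h<130)&(s>60)&(v>60)&(abs(L[:,1])<30)&(L[:,0]<30)&(L[:,0]>-85)&(L[:,2]>-40)&(L[:,2]<80);q=L[m]
    c=np.median(q,0);q=q[np.linalg.norm(q-c,axis=1)<50];c=q.mean(0);N=np.linalg.svd(q-c)[2][2];N*=np.sign(-N[2])
    print('paint n',len(q),c.round(1),'N tool',N.round(3),'tilt from level',np.degrees(np.arccos(-N[2])).round(1),o['wrist_force'].round(1))
    return p
'''
open('h.py','a').write(s)
E
python3 -c "
from h import *
panel()"
```

```text
time: 13.05
eef_pos: [0.5601, -0.0097, 0.1117]
tool_rot: [3.139, 0.002, 1.864]
wrist_force: [1.5, -0.9, 5.6]
width: 0.0594
gripper_force: 37.2
paint n 241 [-16.9  -1.3  -0.7] N tool [-0.722  0.076 -0.688] tilt from level 46.5 [ 1.5 -0.9  5.6]
```

The pivot works as computed: the panel is now at 46° and the force is 6 N. I'll continue towards level.

```bash
python3 -m crank '[{"linear":[0.003,0,0.0045],"turn":0},{"linear":[0.006,0,0.009],"turn":0},{"linear":[0.009,0,0.013],"turn":0},{"linear":[0.011,0,0.018],"turn":0},{"linear":[0.0125,0,0.023],"turn":0},{"linear":[0.014,0,0.0277],"turn":0},{"linear":[0.014,0,0.0277],"turn":0}]';python3 -m crank '[{"linear":[0.001,0,0.005],"turn":0},{"linear":[0.002,0,0.010],"turn":0},{"linear":[0.003,0,0.014],"turn":0},{"linear":[0.003,0,0.0155],"turn":0},{"linear":[0.003,0,0.0155],"turn":0}]'
python3 -c "
from h import *
panel()"
```

```text
time: 13.8
eef_pos: [0.5557, 0.0051, 0.0836]
tool_rot: [3.139, 0.0, 1.865]
wrist_force: [-0.1, 1.6, 5.0]
width: 0.0594
gripper_force: 33.3
time: 14.3
eef_pos: [0.5548, 0.0079, 0.0681]
tool_rot: [3.139, -0.0, 1.865]
wrist_force: [1.6, 3.0, 4.3]
width: 0.0594
gripper_force: 32.8
paint n 170 [-17.6  -1.9 -16.7] N tool [-0.07   0.116 -0.991] tilt from level 7.8 [1.6 3.  4.3]
```

```bash
python3 -m crank '[{"linear":[0,0,0.003],"turn":0},{"linear":[0,0,0.005],"turn":0},{"linear":[0,0,0.005],"turn":0}]';python3 -m crank '[{"linear":[0.002,0,-0.01],"turn":0},{"linear":[0.01,0,-0.04],"turn":0},{"linear":[0.03,0,-0.07],"turn":0},{"linear":[0.06,0,-0.10],"turn":0},{"linear":[0.09,0,-0.13],"turn":0},{"linear":[0.11,0,-0.15],"turn":0},{"linear":[0.12,0,-0.16],"turn":0},{"linear":[0.12,0,-0.16],"turn":0}]' - 40
python3 -c "
from h import *
q=panel();cv2.imwrite('pics/c8.png',cv2.resize(q[110:230,250:370,::-1],(560,560),interpolation=cv2.INTER_CUBIC))"
```

```text
time: 14.65
eef_pos: [0.5543, 0.0076, 0.0627]
tool_rot: [3.14, -0.0, 1.864]
wrist_force: [1.6, 4.3, 4.9]
width: 0.059
gripper_force: 33.0
time: 15.45
eef_pos: [0.5189, 0.1226, 0.2234]
tool_rot: [3.141, 0.001, 1.865]
wrist_force: [0.4, 0.3, -0.1]
width: 0.0594
gripper_force: 43.6
paint n 160 [-18.6  -2.9 -17.2] N tool [ 0.006  0.076 -0.997] tilt from level 4.4 [ 0.4  0.3 -0.1]
```

View pics/c8.png

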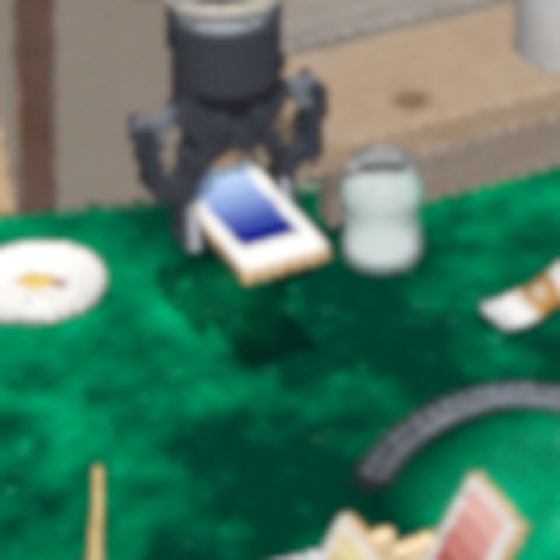

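The panel is level along its length, with the painted face up. I'll raise it and move it farther from the carrier, then check the roll with a robust fit that includes the bare margins.

```bash
python3 -m crank '[{"linear":[0.02,0,-0.01],"turn":0},{"linear":[0.04,0,-0.02],"turn":0},{"linear":[0.06,0,-0.03],"turn":0},{"linear":[0.07,0,-0.035],"turn":0},{"linear":[0.075,0,-0.035],"turn":0},{"linear":[0.075,0,-0.035],"turn":0},{"linear":[0.075,0,-0.035],"turn":0},{"linear":[0.075,0,-0.035],"turn":0}]'
python3 - <<'E'
from h import *
panel()
o=get_obs();T=R.from_euler('xyz',o['tool_rot']).as_matrix()
for k in range(2):
    p,d=snapshot('side');X,H=cloud('side',p,d,((.3,.8),(-.1,.5)));L=(X-o['eef_pos'])@T*1000
    q=L[(L[:,0]>-82)&(L[:,0]<-16)&(abs(L[:,1])<28)&(L[:,2]>-30)&(L[:,2]<10)]
    for _ in range(5):
        A=np.c_[q[:,:2],np.ones(len(q))];w=np.linalg.lstsq(A,q[:,2],rcond=None)[0];r=abs(A@w-q[:,2]);q=q[r<max(2,2*np.median(r))]
    print(len(q),'slopes deg',np.degrees(w[:2]).round(1),'z at grip',w[2].round(1),np.median(r).round(2),'extent',q.min(0).round(),q.max(0).round())
print(o['eef_pos'],o['joint_vel'].round(3),o['width'],o['gripper_force'])
O=np.array([.5747,-.1166]);ex=np.array([np.cos(.293),np.sin(.293)]);ey=np.array([-ex[1],ex[0]])
t,dt=snapshot('top');X,H=cloud('top',t,dt)
C=np.c_[(X[:,:2]-O)@ex,(X[:,:2]-O)@ey,X[:,2]]*1000
for nm,f in(('ochre',-71),('blue slot',-25),('red',21)):
    w=C-np.array([f,0,22]);al=w[:,0]*.5+w[:,2]*.866;nn=-w[:,0]*.866+w[:,2]*.5
    m=(abs(nn-5)<7)&(al>50)&(al<124)&(abs(C[:,1])<42);print(nm,m.sum(),np.median(nn[m]).round(1) if m.any() else '')
g=C[(C[:,0]<-106)&(C[:,0]>-140)&(C[:,2]>50)&(C[:,2]<90)];print('grip',len(g),g.mean(0).round(1),g[:,2].max().round(1))
cv2.imwrite('pics/c9.png',np.hstack([cv2.resize(t[100:250,230:410,::-1],(400,333)),cv2.resize(p[110:290,230:410,::-1],(333,333))]))
E
```

```text
time: 16.3
eef_pos: [0.4977, 0.1924, 0.2567]
tool_rot: [-3.141, 0.001, 1.862]
wrist_force: [0.2, 0.0, -1.2]
width: 0.0599
gripper_force: 43.5
paint n 142 [-19.1  -3.3 -16.9] N tool [ 0.007  0.027 -1.   ] tilt from level 1.6 [ 0.2  0.  -1.2]
158 slopes deg [-1.8 -0.6] z at grip -17.5 1.11 extent [-82. -28. -19.] [-18.  28. -13.]
129 slopes deg [-2.8  0.6] z at grip -18.5 0.89 extent [-81. -28. -20.] [-16.  27. -13.]
[0.49770724 0.19266394 0.25688458] [-0.001 -0.003 -0.005 -0.001 -0.002  0.001 -0.001] 0.05937211199283432 43.523409962654114
ochre 373 5.0
blue slot 2 -1.8
red 390 5.0
grip 391 [-118.    -0.7   68.9] 75.6
```

View pics/c9.png

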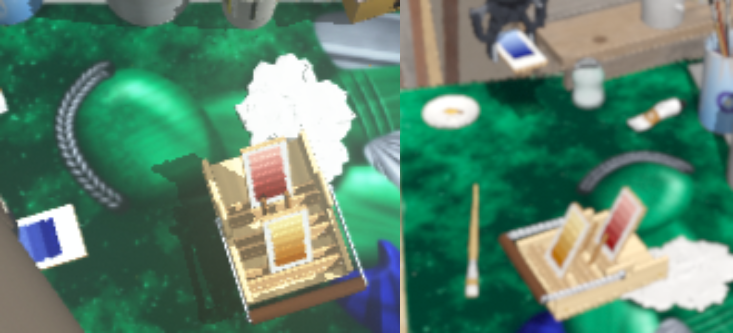

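Level to within about 2°, about 27 cm up and roughly 15 cm clear of the carrier. The handle is down, the red and ochre panels stand in place, and the arm is still.

```bash
python3 -c "
from bench import sign_off
print(sign_off())"
```

```text
the job is handed in; nothing more can be done
None
```

The job is handed in: the handle is folded down to its stop, and the blue panel is held still by its side edges, level to about 2° with the paint up, about 27 cm above the table and 15 cm or more clear of the carrier's left side, with the ochre and red panels still standing in their channels.

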